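# Spring-test signal lamp modules and lock them into their bayonet sockets

### The job

Work through the signal lamp modules that are here in the order red, yellow, green, finishing each one before pressing the next. Push the lamp, upright and foot first, centrally onto the spring tester's plate until the plate is level with the green band on the scale, hold it steady there for at least three seconds without ever pushing the plate past the red line, then hang it by its lugs in the socket of its own colour and twist it clockwise until the lugs drop fully home in the locking notches. Leave the other things on the bench alone.

Things in the scene. Friction and masses are not known exactly. Their poses are not given: they have to be found in the camera images.
- plate_top (a point): centre of the top of the spring tester's round steel plate, 68 mm across; unpressed it is 60 mm above the bench and it moves only straight up and down. Axes as the tester's, z up
- tester: the tester's fixed blue base, 100 x 100 x 16 mm; origin under the plate's centre, at bench level. A white scale column (96 mm high, 12 x 40 mm) stands 38 to 50 mm from the centre on its +x side. On it: a green band 39 to 45 mm above the bench (level with the plate's top when that is pressed down 15 to 21 mm) and a red line at 34 mm
- tester_plate (a joint): how far the tester plate is pressed down, m: 0 unpressed, 0.018 = middle of the green band, 0.026 = red line, 0.030 = end stop. Damped spring: resists with about 2.2 N at the start plus 0.5 N per mm, so about 11 N in the green band (lamp's weight included), plus 0.4 N per 10 mm/s of speed
- rail_board: flat aluminium board 100 x 320 x 10 mm, fixed, long side along its y, origin under its middle. It carries three bayonet sockets: steel rings, bore 49 mm, outside 74 mm, top 39 mm above the socket's origin. Locked, a lamp hangs by its lugs with its underside 12 mm above the socket's origin and its x axis along the socket's x axis (either way round)
- lamp_red: loose red signal lamp, 0.18 kg, may be absent (None). Origin: centre of its underside, z up. Black foot 44 mm across, 31 mm high; a brass bar through it along the lamp's x forms two lugs, 66 mm tip to tip, 9 mm wide, 6 to 12 mm above the underside; red lens 62 mm across, from 30 to 50 mm; grey upright grip fin on top. A half turn changes nothing
- fin_red (a point): middle of the red lamp's grip fin, on its axis, 67 mm above its underside: fin 46 mm long along the lamp's x, 12 mm thick along its y, from 50 to 85 mm above the underside
- lamp_yellow: loose yellow signal lamp, 0.18 kg, may be absent (None). Origin: centre of its underside, z up. Black foot 44 mm across, 31 mm high; a brass bar through it along the lamp's x forms two lugs, 66 mm tip to tip, 9 mm wide, 6 to 12 mm above the underside; yellow lens 62 mm across, from 30 to 50 mm; grey upright grip fin on top. A half turn changes nothing
- fin_yellow (a point): middle of the yellow lamp's grip fin, on its axis, 67 mm above its underside: fin 46 mm long along the lamp's x, 12 mm thick along its y, from 50 to 85 mm above the underside
- lamp_green: loose green signal lamp, 0.18 kg, may be absent (None). Origin: centre of its underside, z up. Black foot 44 mm across, 31 mm high; a brass bar through it along the lamp's x forms two lugs, 66 mm tip to tip, 9 mm wide, 6 to 12 mm above the underside; green lens 62 mm across, from 30 to 50 mm; grey upright grip fin on top. A half turn changes nothing
- fin_green (a point): middle of the green lamp's grip fin, on its axis, 67 mm above its underside: fin 46 mm long along the lamp's x, 12 mm thick along its y, from 50 to 85 mm above the underside
- socket_red: fixed bayonet socket on a red disc 92 mm across; origin: centre of its underside, 10 mm above the bench, z up. Two notches, 15 mm wide, floor 18 mm above the origin, lie on its x axis (either side)
- entry_red (a point): centre of the red socket's ledge, 24 mm above the socket's origin; x axis = line of its two entry slots (20 mm wide, white ticks), 60 degrees counterclockwise from above from the socket's x. Lugs go down there onto the ledge (lamp's underside then 18 mm above the socket's origin), run 60 degrees clockwise under a roof (4 mm play upward) to a stop, and drop 6 mm into the notches
- socket_yellow: fixed bayonet socket on a yellow disc 92 mm across; origin: centre of its underside, 10 mm above the bench, z up. Two notches, 15 mm wide, floor 18 mm above the origin, lie on its x axis (either side)
- entry_yellow (a point): centre of the yellow socket's ledge, 24 mm above the socket's origin; x axis = line of its two entry slots (20 mm wide, white ticks), 60 degrees counterclockwise from above from the socket's x. Lugs go down there onto the ledge (lamp's underside then 18 mm above the socket's origin), run 60 degrees clockwise under a roof (4 mm play upward) to a stop, and drop 6 mm into the notches
- socket_green: fixed bayonet socket on a green disc 92 mm across; origin: centre of its underside, 10 mm above the bench, z up. Two notches, 15 mm wide, floor 18 mm above the origin, lie on its x axis (either side)
- entry_green (a point): centre of the green socket's ledge, 24 mm above the socket's origin; x axis = line of its two entry slots (20 mm wide, white ticks), 60 degrees counterclockwise from above from the socket's x. Lugs go down there onto the ledge (lamp's underside then 18 mm above the socket's origin), run 60 degrees clockwise under a roof (4 mm play upward) to a stop, and drop 6 mm into the notches
- film_capacitor: bystander, to be left alone: white film capacitor with black ends, 66 x 92 x 66 mm; origin at the centre of its underside
- pliers: bystander, to be left alone: combination pliers with black grips, 68 x 172 x 15 mm; origin at the centre of its underside
- breaker: bystander, to be left alone: white two-pole circuit breaker, 36 x 85 x 63 mm; origin at the centre of its underside
- heatsink_spare: fixed obstacle: upright pale metal block, 60 x 90 mm, 170 mm high, behind the sockets; origin at the centre of its underside
- resin_tin: fixed obstacle: big open white tin with a red band, 148 mm across, 203 mm high, right of the sockets; origin at the centre of its underside
- wire_spool: fixed obstacle: grey wire spool, 100 mm across, 80 mm high, standing behind the lamps' place; origin at the centre of its underside

How it is judged:
On the way, in this order (a step that is already met when the one before it is completed fails the run):
1. the red lamp presses the tester plate into the green band and is held there for 3 s (z of lamp_red in the frame of tester between 0.039 and 0.045 m and horizontal distance between lamp_red and tester below 0.014 m and angle between lamp_red's own z axis and vertical below 0.14 rad), for 3 s.
2. the red lamp is locked in the notches of the red socket (z of lamp_red in the frame of socket_red between 0.008 and 0.015 m and horizontal distance between lamp_red and socket_red below 0.006 m and angle between the x axis of lamp_red and the x axis of socket_red, either way round below 0.18 rad and angle between lamp_red's own z axis and vertical below 0.1 rad), for 0.2 s.
3. the yellow lamp presses the tester plate into the green band and is held there for 3 s (z of lamp_yellow in the frame of tester between 0.039 and 0.045 m and horizontal distance between lamp_yellow and tester below 0.014 m and angle between lamp_yellow's own z axis and vertical below 0.14 rad), for 3 s.
4. the yellow lamp is locked in the notches of the yellow socket (z of lamp_yellow in the frame of socket_yellow between 0.008 and 0.015 m and horizontal distance between lamp_yellow and socket_yellow below 0.006 m and angle between the x axis of lamp_yellow and the x axis of socket_yellow, either way round below 0.18 rad and angle between lamp_yellow's own z axis and vertical below 0.1 rad), for 0.2 s.
5. the green lamp presses the tester plate into the green band and is held there for 3 s (z of lamp_green in the frame of tester between 0.039 and 0.045 m and horizontal distance between lamp_green and tester below 0.014 m and angle between lamp_green's own z axis and vertical below 0.14 rad), for 3 s.
6. the green lamp is locked in the notches of the green socket (z of lamp_green in the frame of socket_green between 0.008 and 0.015 m and horizontal distance between lamp_green and socket_green below 0.006 m and angle between the x axis of lamp_green and the x axis of socket_green, either way round below 0.18 rad and angle between lamp_green's own z axis and vertical below 0.1 rad), for 0.2 s.
At the end, for the whole second after the job is handed in: Every lamp present hangs locked in the socket of its own colour: underside 8 to 15 mm above the socket's origin (12 when home), within 6 mm of its axis, x axis within 0.18 rad of the socket's, upright within 0.1 rad, and at rest (all of step 2 and all of step 4 and all of step 6 and linear speed of each of lamp_red, lamp_yellow, lamp_green below 0.02 m/s); the robot touches nothing.
It fails at once if the tester plate is pushed past the red line (value of joint tester_plate above 0.026 m).
It fails at once if a bystander is moved more than 3 cm (distance of any of film_capacitor, pliers, breaker from where it was at the start of the episode above 0.03 m).
Of lamp_red, lamp_yellow, lamp_green only 2 to 3 are there at a start; the rules pass over those that are not, and their reading is None.
At some moment in a run one of lamp_red, lamp_yellow, lamp_green may be knocked a few centimetres aside while the robot is not near it.
Once in a run the grip may slacken for a moment while it holds something.
It also fails if it takes over 210 s, if anything falls off the work surface, if the arm or the gripper's body presses on something with over 40 N, if the wrist force passes 120 N, or if a joint passes its speed limit or range.

### The arm

A 6-joint arm with a two-finger parallel gripper is mounted at the origin on a cart in front of the work surface, level with it; the furniture and walls round the work are solid. World frame = base frame: x ahead of the robot, y to its left, z up, the work surface at z = 0. Lengths are in m, angles in rad, forces in N, time in s.
With the tool pointing down it reaches from about 0.275 to 0.85 m from the base axis. Payload 19 kg.
Tool frame: the origin (TCP) lies midway between the tips of the shut fingers; the grasp point (between the pads) lies 19 mm behind it; z points along the fingers, y is the line along which they close (so a half turn about z gives the same grasp; the last joint's range is limited). The gripper opens to 85 mm and grips with 20 to 120 N. Pads are 22 mm wide; open, the fingers measure 114 mm over their backs; the gripper's body (76 mm by 85 mm) begins 54 mm behind the grasp point. The pads swing forward as they close: fully open they stand 13 mm farther back than shut.
Start: joints at [1.183, 0.15, 1.437, -0, 1.554, -0.134], TCP at [0.144, 0.557, 0.231] pointing down, gripper open.
Joint ranges: [-2.8, 2.8], [-0.68, 2.1], [0.12, 2.68], [-1.39, 4.53], [0.16, 2.79], [-2.81, 2.81]. Speed limits (rad/s): [1.89, 1.89, 2.22, 3.01, 3.01, 3.01].

### API

Orientations are given as a 3x3 rotation matrix whose columns are the frame's x, y, z axes.
In Python, from station import manip, eyes gives the robot as it stands.
- The arm moves only by the tool send_rows, never from a script. Its argument "steps" is one flat list of numbers, 7 for each row, row after row: the opening, from -1 (shut) to 1 (fully open), so that 0 is half open, then the shift along the world's x, y, z in m, then the turn, a rotation vector about the world's x, y, z in rad. In form: [gripper, dx, dy, dz, ax, ay, az, gripper, dx, dy, dz, ax, ay, az, ...]. A call has 1 to 12 rows; each row is the pose to reach, as a shift and turn from the pose commanded when the call began; what a row does not reach only later rows make up. A row lasts 1/10 s, in which the tool goes at most 50 mm and 8.59 degrees, less where a joint would pass 70% of its speed; a pose out of reach is approached as far as the arm can. A call with a gripper value outside its range is refused whole. The fingers move at their own pace and stop on an object; the grip force is fixed at half the most. Time passes only in rows, so rows that repeat a pose let the fingers close. It gives the time, the measured TCP pose, the force, the opening and the grip force at its end, in the units of the state.
- manip.observe(): the state, without advancing time (a new reading comes with each control period).
- eyes.read_camera(name): name is "scene" or "side" or "wrist"; returns (picture, depth): 480x640x3 uint8, red, green, blue; 480x640 float32, m along the optical axis (not along the pixel's ray), 0 where there is no reading.
- eyes.camera_model(name): a dict with "vfov" (degrees; the focal length in pixels is half the picture's height over the tangent of half this angle, whatever the lens; pixels are square), "cx", "cy" (the principal point, pixels), "k1" (the pictures are not rectified: a ray, as slopes to the right and down, at radius r is drawn at 1 + k1 r^2 times it, then the intrinsics apply), "R" (3x3) and "t" (3): a world point X has camera coordinates R X + t; the wrist camera has in their place "mount" (4x4, takes a point from camera to tool coordinates, whose origin is the TCP and whose axes are the flange's). Camera axes: x right, y down, z forward; pixel columns grow to the right and rows downward; lengths in m; the calibration is good to about 2 mm. A picture is of the moment at which its call begins: read the wrist's pose just before it. camera_model takes no time and is no camera call.
- manip.hand_in(): hands the job in; it is judged then, once.
The state is a dict: "time": time; "qpos": joint angles; "joint_velocities": joint speeds; "effort": joint torques, N m; "eef_pos": TCP position; "ee_rot": TCP orientation; "force": force on the tool from outside, world axes, zero at the start; "wrist_torque": the same for the moment, N m; "finger_gap": finger opening in m; "gripper_force": force on a finger pad.
Only numpy, scipy, OpenCV 4.12 (cv2) and the standard library are available. Lean on these libraries where they do the work, as an engineer would, in place of code of your own. Each camera call takes 0.05 s, during which the arm holds its last target. There are 200 camera calls.

## Working session

There is one attempt and no reset: what is moved stays moved. The work goes in short steps, Python scripts to look and compute and a tool call to move; the robot and the scene stay as the last step left them, time stands still between calls to the robot, and variables do not carry over. Pictures are saved under pics/ and viewed, at most 14 in all, crops included, and the job is handed in when it is done.

Besides the shell and the picture viewer there is one more tool, called as name(argument=value, ...) on one line, values as JSON. send_rows: Moves the arm, as the interface text tells. Its arguments: {"type":"object","properties":{"steps":{"type":"array"}},"required":["steps"]}

```bash
mkdir -p pics; ls
cat > h.py <<'E'
import numpy as np, cv2
from station import manip, eyes
def cam(name):
    s=manip.observe(); p,d=eyes.read_camera(name); m=eyes.camera_model(name)
    if 'mount' in m:
        M=np.array(m['mount']); T=np.eye(4); T[:3,:3]=s['ee_rot']; T[:3,3]=s['eef_pos']; W=T@M
    else:
        R=np.array(m['R']);t=np.array(m['t']); W=np.eye(4); W[:3,:3]=R.T; W[:3,3]=-R.T@t
    return p,d,m,W
def cloud(d,m,W):
    f=240/np.tan(np.radians(m['vfov'])/2)
    K=np.array([[f,0,m['cx']],[0,f,m['cy']],[0,0,1.]])
    v,u=np.mgrid[0:480,0:640]; pts=np.stack([u,v],-1).reshape(-1,1,2).astype(float)
    n=cv2.undistortPoints(pts,K,np.array([m['k1'],0,0,0,0.])).reshape(480,640,2)
    P=np.dstack([n,np.ones((480,640))])*d[...,None]
    X=P@W[:3,:3].T+W[:3,3]; X[d==0]=np.nan
    return X
def save(n,p): cv2.imwrite(f'pics/{n}.png',p[...,::-1])
E
python3 - <<'E'
from h import *
print(manip.observe())
for n in ('scene','side'):
    p,d,m,W=cam(n); save(n+'0',p); np.savez(n+'0.npz',p=p,X=cloud(d,m,W)); print(n,W[:3,3],W[:3,2])
E
```

```text
pics
{'time': 0.0, 'qpos': array([ 1.18299866e+00,  1.50973234e-01,  1.43800020e+00,  4.45763784e-05,
        1.55381943e+00, -1.33992595e-01]), 'joint_velocities': array([ 0.00068822, -0.00167672, -0.00109843,  0.00026082, -0.00064053,
        0.00124024]), 'effort': array([-4.43873532e-04, -7.13056040e+01, -5.70873427e+01, -3.04856974e-05,
        8.83307570e-03,  4.64607083e-06]), 'eef_pos': array([0.14428523, 0.55635404, 0.23069809]), 'ee_rot': array([[-9.67963773e-01,  2.51089405e-01, -4.95122325e-04],
       [ 2.51089810e-01,  9.67963176e-01, -1.09423784e-03],
       [ 2.04508650e-04, -1.18350276e-03, -9.99999279e-01]]), 'force': array([-0.04285273,  0.33059695, -0.04431632]), 'wrist_torque': array([-0.01960486,  0.00256948,  0.02732739]), 'gripper_force': 0.0, 'finger_gap': 0.0850852379456221}
scene [-0.22471342 -0.50427887  0.50425592] [ 0.77419735  0.46384117 -0.43066209]
side [ 0.08909319 -0.76096788  0.87613037] [ 0.38530154  0.61218004 -0.69049136]
```

View pics/scene0.png

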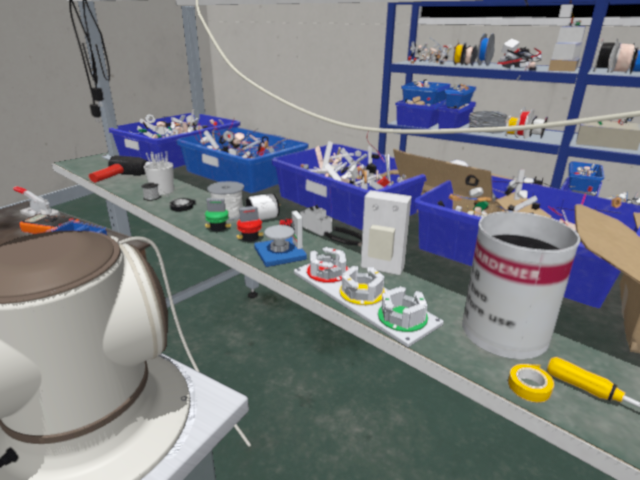

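View pics/side0.png

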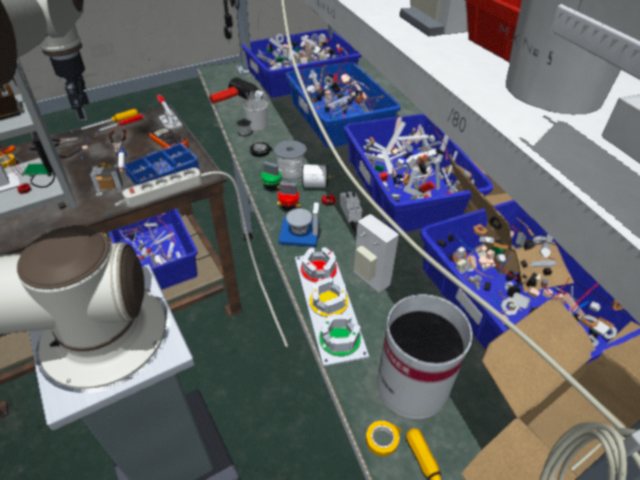

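Scene shows the green lamp at (217,214), red lamp at (249,228), no yellow lamp; tester at (281,243); sockets red/yellow/green at (328,265), (362,287), (404,310). Side view agrees: lamps at (271,178) and (288,198).

```bash
cat > loc.py <<'E'
from h import *
def masks(p):
    h=cv2.cvtColor(p,cv2.COLOR_RGB2HSV); H,S,V=[h[...,i].astype(int) for i in range(3)]
    g=(S>140)&(V>60)
    return dict(red=g&((H<8)|(H>172)),yellow=g&(H>20)&(H<34),green=g&(H>50)&(H<80),blue=g&(H>100)&(H<125))
E
python3 - <<'E'
from loc import *
for n in ('scene0','side0'):
    z=np.load(n+'.npz'); p,X=z['p'],z['X']
    for c,m in masks(p).items():
        k=m&np.isfinite(X[...,0])&(X[...,2]>0.005)&(X[...,2]<0.15)&(X[...,0]<0.7)&(X[...,0]>.1)&(abs(X[...,1])<.8)
        nn,l,st,ce=cv2.connectedComponentsWithStats(k.astype(np.uint8))
        for i in range(1,nn):
            if st[i,4]>25:
                Q=X[l==i]; print(n,c,st[i,4],ce[i].round(),np.percentile(Q,2,axis=0).round(3),np.percentile(Q,98,axis=0).round(3))
    for nm,sl in (('scene0',(328,265)),): pass
E
```

```text
scene0 red 276 [249. 226.] [0.535 0.144 0.021] [0.576 0.191 0.051]
scene0 red 56 [286. 222.] [0.655 0.122 0.007] [0.686 0.152 0.018]
scene0 red 92 [320. 278.] [ 0.462 -0.123  0.012] [ 0.49  -0.05   0.017]
scene0 yellow 42 [363. 286.] [ 0.48  -0.189  0.013] [ 0.498 -0.171  0.016]
scene0 yellow 86 [348. 298.] [ 0.427 -0.201  0.012] [ 0.453 -0.149  0.016]
scene0 yellow 63 [373. 301.] [ 0.435 -0.23   0.012] [ 0.478 -0.208  0.016]
scene0 yellow 1979 [561. 380.] [ 0.358 -0.609  0.006] [ 0.439 -0.485  0.029]
scene0 yellow 112 [618. 394.] [ 0.412 -0.626  0.01 ] [ 0.426 -0.615  0.024]
scene0 green 217 [216. 217.] [0.536 0.252 0.023] [0.572 0.296 0.051]
scene0 green 36 [399. 309.] [ 0.445 -0.28   0.013] [ 0.464 -0.266  0.016]
scene0 green 74 [384. 319.] [ 0.396 -0.281  0.012] [ 0.432 -0.244  0.016]
scene0 green 92 [412. 327.] [ 0.397 -0.329  0.012] [ 0.445 -0.292  0.016]
scene0 blue 61 [473. 220.] [ 0.694 -0.343  0.11 ] [ 0.7   -0.32   0.126]
scene0 blue 662 [278. 253.] [ 0.471 -0.003  0.006] [0.573 0.114 0.018]
scene0 blue 1955 [590. 278.] [ 0.667 -0.6    0.007] [ 0.688 -0.533  0.116]
side0 r
[... 440 characters left out ...]
[ 0.43  -0.199  0.012] [ 0.445 -0.158  0.029]
side0 yellow 57 [342. 307.] [ 0.468 -0.231  0.012] [ 0.513 -0.203  0.018]
side0 yellow 511 [383. 439.] [ 0.36  -0.541  0.007] [ 0.424 -0.484  0.022]
side0 yellow 818 [423. 454.] [ 0.414 -0.621  0.014] [ 0.448 -0.534  0.031]
side0 green 202 [270. 178.] [0.537 0.252 0.029] [0.589 0.296 0.052]
side0 green 153 [339. 332.] [ 0.429 -0.289  0.012] [ 0.465 -0.26   0.019]
side0 green 123 [345. 349.] [ 0.399 -0.331  0.013] [ 0.475 -0.295  0.02 ]
side0 blue 570 [296. 236.] [ 0.474 -0.003  0.007] [0.565 0.108 0.018]
side0 blue 52 [464. 281.] [ 0.696 -0.407  0.12 ] [ 0.7   -0.333  0.13 ]
side0 blue 568 [489. 324.] [ 0.676 -0.496  0.029] [ 0.699 -0.416  0.128]
```

send_rows(steps=[1,0.38,-0.34,0.1,0,0,0,1,0.38,-0.34,0.1,0,0,0,1,0.38,-0.34,0.1,0,0,0,1,0.38,-0.34,0.1,0,0,0,1,0.38,-0.34,0.1,0,0,0,1,0.38,-0.34,0.1,0,0,0,1,0.38,-0.34,0.1,0,0,0,1,0.38,-0.34,0.1,0,0,0,1,0.38,-0.34,0.1,0,0,0,1,0.38,-0.34,0.1,0,0,0,1,0.38,-0.34,0.1,0,0,0,1,0.38,-0.34,0.1,0,0,0])

```text
time: 1.3
eef_pos: [0.5261, 0.2147, 0.3308]
ee_rot: [[-0.967, 0.254, -0.001], [0.254, 0.967, -0.001], [0.001, -0.001, -1.0]]
force: [-0.8, 0.1, 0.5]
finger_gap: 0.0854
gripper_force: 0.0
```

Run:
```python
from h import *
s=manip.observe(); print(s['eef_pos'],s['ee_rot'].round(3),s['qpos'].round(2),s['time'],s['force'],s['joint_velocities'].round(3))
p,d,m,W=cam('wrist'); save('w1',p); np.savez('w1.npz',p=p,X=cloud(d,m,W)); print(m,W.round(3))
```

```text
[0.52605117 0.21469482 0.33080766] [[-0.967  0.254 -0.001]
 [ 0.254  0.967 -0.001]
 [ 0.001 -0.001 -1.   ]] [ 0.25  0.12  1.27 -0.    1.75 -1.06] 1.3 [-0.77379017  0.09586583  0.54666828] [ 0.055 -0.028  0.039  0.012 -0.003  0.038]
{'vfov': 68.63794375673612, 'cx': 327.4326774521793, 'cy': 235.06808996127663, 'k1': -0.0644782476029535, 'mount': array([[ 2.15393085e-05, -9.60444171e-01, -2.78472608e-01,
         7.08973723e-02],
       [ 9.99999995e-01, -5.86951873e-06,  9.75918374e-05,
         2.06539128e-04],
       [-9.53660115e-05, -2.78472609e-01,  9.60444166e-01,
        -1.42350829e-01],
       [ 0.00000000e+00,  0.00000000e+00,  0.00000000e+00,
         1.00000000e+00]])} [[ 0.254  0.929  0.269  0.458]
 [ 0.967 -0.244 -0.071  0.233]
 [-0.001  0.278 -0.961  0.473]
 [ 0.     0.     0.     1.   ]]
```

View pics/w1.png

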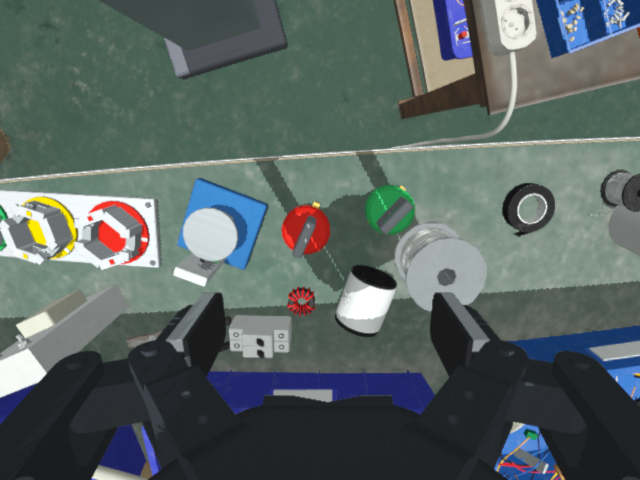

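The wrist view shows red lamp at (305,230), green at (390,210), plate at (210,235), red socket at (115,235), yellow socket (40,225), no yellow lamp; white capacitor at (367,300).

```bash
cat >> loc.py <<'E'
def rect(X,k):
    Q=X[k][:,:2]; (c,(a,b),_)=r=cv2.minAreaRect((Q*1000).astype(np.float32)); B=cv2.boxPoints(r)
    e=[B[1]-B[0],B[2]-B[1]]; L=max(e,key=np.linalg.norm); return np.array(c).round(1),np.round((a,b),1),round(float(np.degrees(np.arctan2(L[1],L[0])))%180,1),int(k.sum())
def near(X,x,y,r,lo,hi): return (np.hypot(X[...,0]-x,X[...,1]-y)<r)&(X[...,2]>lo)&(X[...,2]<hi)
E
python3 - <<'E'
from loc import *
z=np.load('w1.npz'); p,X=z['p'],z['X']
M=masks(p)
for c,(x,y) in dict(red=(.565,.17),green=(.565,.28)).items():
    k=near(X,x,y,.045,.078,.095); print(c,'fin',rect(X,k),np.median(X[k][:,2]))
    k=M[c]&near(X,x,y,.06,.042,.058); print('lens',cv2.minEnclosingCircle((X[k][:,:2]*1000).astype(np.float32)),np.median(X[k][:,2]))
k=near(X,.52,.05,.06,.055,.066);print('plate',rect(X,k),cv2.minEnclosingCircle((X[k][:,:2]*1000).astype(np.float32)),np.median(X[k][:,2]))
k=near(X,.52,.05,.09,.085,.105);print('col',rect(X,k))
k=M['blue']&near(X,.52,.05,.09,.008,.025);print('base',rect(X,k))
for c,(x,y) in dict(red=(.5,-.09),yellow=(.465,-.185),green=(.435,-.285)).items():
    k=near(X,x,y,.055,.044,.056); print(c,k.sum(),cv2.minEnclosingCircle((X[k][:,:2]*1000).astype(np.float32)) if k.any() else 0)
k=near(X,.47,-.1,.25,.005,.016)&(X[...,1]<-.02)&(X[...,0]<.6);print('board',rect(X,k))
E
```

```text
red fin (array([565.5, 175.5]), array([12.1, 45.9]), 140.9, 399) 0.0844031255012948
lens ((564.994384765625, 175.63963317871094), 30.577524185180664) 0.04937943678821427
green fin (array([567.1, 285.2]), array([12.6, 45.9]), 122.9, 451) 0.08430256245918138
lens ((566.15771484375, 284.5562744140625), 30.321781158447266) 0.04931390086420723
plate (array([538.1,  60.4]), array([67. , 72.8]), 142.6, 2353) ((540.8643188476562, 60.065670013427734), 39.1019401550293) 0.05978918285356605
col (array([571. ,  36.2]), array([39.8, 12.8]), 53.6, 443)
base (array([535.6,  62.5]), array([99.5, 99. ]), 53.3, 2836)
red 1319 ((507.4337158203125, -84.77894592285156), 42.33364486694336)
yellow 1276 ((474.6109924316406, -183.8599090576172), 42.48752975463867)
green 0 0
board (array([ 513.9, -158. ]), array([248.6, 159. ]), 71.5, 4519)
```

send_rows(steps=[0,0.041,-0.041,-0.2,0,0,-0.426,0,0.041,-0.041,-0.2,0,0,-0.426,0,0.041,-0.041,-0.2,0,0,-0.426,0,0.041,-0.041,-0.2,0,0,-0.426,0,0.041,-0.041,-0.2,0,0,-0.426,0,0.041,-0.041,-0.2,0,0,-0.426,0,0.041,-0.041,-0.2,0,0,-0.426,0,0.041,-0.041,-0.2,0,0,-0.426])

```text
time: 2.15
eef_pos: [0.566, 0.1765, 0.134]
ee_rot: [[-0.778, 0.628, 0.004], [0.628, 0.778, 0.001], [-0.002, 0.003, -1.0]]
force: [-0.5, 0.6, 0.3]
finger_gap: 0.0426
gripper_force: 0.0
```

Run:
```python
from loc import *
s=manip.observe(); print(s['eef_pos'],np.degrees(np.arctan2(s['ee_rot'][1,1],s['ee_rot'][0,1])),s['finger_gap'],s['time'])
p,d,m,W=cam('wrist'); X=cloud(d,m,W)
k=near(X,.5655,.1755,.045,.078,.095); print(rect(X,k) if k.sum()>9 else k.sum())
k=masks(p)['red']&near(X,.565,.175,.06,.042,.058); print('lens',cv2.minEnclosingCircle((X[k][:,:2]*1000).astype(np.float32)))
```

```text
[0.56600327 0.17648239 0.13404924] 51.113675650499275 0.04260175900231899 2.15
(array([565., 176.]), array([12.1, 45.2]), 140.6, 1515)
lens ((564.95849609375, 175.5479736328125), 30.799209594726562)
```

send_rows(steps=[0,0,0,-0.04,0,0,0,0,0,0,-0.077,0,0,0,0,0,0,-0.077,0,0,0,0,0,0,-0.077,0,0,0,-1,0,0,-0.077,0,0,0,-1,0,0,-0.077,0,0,0,-1,0,0,-0.077,0,0,0,-1,0,0,-0.077,0,0,0,-1,0,0,-0.077,0,0,0,-1,0,0,-0.077,0,0,0])

```text
time: 3.2
eef_pos: [0.5664, 0.1759, 0.0563]
ee_rot: [[-0.778, 0.629, 0.003], [0.629, 0.778, 0.001], [-0.002, 0.002, -1.0]]
force: [-1.2, 0.8, 10.3]
finger_gap: 0.0109
gripper_force: 59.0
```

send_rows(steps=[-1,0,0,0.03,0,0,0,-1,0,0,0.075,0,0,0,-1,0,0,0.12,0,0,0,-1,-0.01,-0.04,0.12,0,0,0,-1,-0.02,-0.08,0.12,0,0,0,-1,-0.03,-0.1135,0.12,0,0,0,-1,-0.03,-0.1135,0.12,0,0,0,-1,-0.03,-0.1135,0.12,0,0,0,-1,-0.03,-0.1135,0.12,0,0,0])

```text
time: 4.1
eef_pos: [0.5356, 0.0626, 0.1747]
ee_rot: [[-0.778, 0.628, 0.001], [0.628, 0.778, 0.0], [-0.0, 0.001, -1.0]]
force: [-0.1, 1.0, -2.2]
finger_gap: 0.0109
gripper_force: 59.5
```

```bash
cat > chk.py <<'E'
from loc import *
import sys
c=sys.argv[1]; views=sys.argv[2].split(',')
s=manip.observe(); e=s['eef_pos']; print('tcp',e.round(4),'yaw',np.degrees(np.arctan2(s['ee_rot'][1,1],s['ee_rot'][0,1])).round(1),'gap',s['finger_gap'],'t',s['time'],'F',s['force'].round(1),'q6',s['qpos'][5].round(2))
for n in views:
    p,d,m,W=cam(n); X=cloud(d,m,W)
    k=masks(p)[c]&near(X,e[0],e[1],.06,e[2]-.06,e[2]+.02); Q=X[k]
    if len(Q)>10: 
        t=np.percentile(Q[:,2],97); A=Q[Q[:,2]>t-.004]
        print(n,len(Q),'z',np.percentile(Q[:,2],[2,50,97]).round(4),'circ',cv2.minEnclosingCircle((Q[:,:2]*1000).astype(np.float32)))
    if n=='wrist': np.savez('last.npz',p=p,X=X)
    if len(sys.argv)>3: save(sys.argv[3]+n,p)
E
python3 chk.py red scene,side,wrist
```

```text
tcp [0.5356 0.0626 0.1747] yaw 51.1 gap 0.01086351580697024 t 4.1 F [-0.1  1.  -2.2] q6 -0.92
scene 306 z [0.1415 0.1603 0.1686] circ ((525.6439208984375, 56.51750946044922), 28.35400390625)
side 279 z [0.1389 0.1637 0.169 ] circ ((531.9013061523438, 57.68987274169922), 30.01752281188965)
wrist 6315 z [0.1514 0.1671 0.1688] circ ((534.74853515625, 63.424781799316406), 30.725879669189453)
```

send_rows(steps=[-1,0,0,-0.03,0,0,0,-1,0,0,-0.05,0,0,0,-1,0,0,-0.055,0,0,0,-1,0,0,-0.058,0,0,0,-1,0,0,-0.061,0,0,0,-1,0,0,-0.064,0,0,0,-1,0,0,-0.067,0,0,0,-1,0,0,-0.07,0,0,0,-1,0,0,-0.072,0,0,0,-1,0,0,-0.072,0,0,0,-1,0,0,-0.072,0,0,0])

```text
time: 5.35
eef_pos: [0.5358, 0.0622, 0.103]
ee_rot: [[-0.778, 0.629, 0.001], [0.629, 0.778, 0.0], [-0.001, 0.001, -1.0]]
force: [-2.5, 1.7, 6.4]
finger_gap: 0.0113
gripper_force: 60.9
```

```bash
python3 chk.py red side,wrist
```

```text
tcp [0.5358 0.0622 0.103 ] yaw 51.0 gap 0.011259221387771842 t 5.35 F [-2.5  1.7  6.4] q6 -0.92
side 265 z [0.0663 0.0929 0.0979] circ ((534.5018310546875, 59.116416931152344), 31.615528106689453)
wrist 6276 z [0.0802 0.0959 0.0976] circ ((535.092529296875, 62.753639221191406), 30.77252960205078)
```

send_rows(steps=[-1,0,0,-0.002,0,0,0,-1,0,0,-0.004,0,0,0,-1,0,0,-0.0055,0,0,0,-1,0,0,-0.0055,0,0,0,-1,0,0,-0.0055,0,0,0,-1,0,0,-0.0055,0,0,0])

```text
time: 6.05
eef_pos: [0.5358, 0.0622, 0.0977]
ee_rot: [[-0.778, 0.629, 0.001], [0.629, 0.778, 0.0], [-0.001, 0.001, -1.0]]
force: [-3.4, 1.3, 10.1]
finger_gap: 0.0113
gripper_force: 61.3
```

```bash
python3 chk.py red wrist
```

```text
tcp [0.5358 0.0622 0.0977] yaw 51.1 gap 0.01134828612662985 t 6.05 F [-3.4  1.3 10.1] q6 -0.92
wrist 6277 z [0.0748 0.0905 0.0922] circ ((534.8793334960938, 62.90896224975586), 30.568845748901367)
```

send_rows(steps=[-1,0,0,0,0,0,0,-1,0,0,0,0,0,0,-1,0,0,0,0,0,0,-1,0,0,0,0,0,0,-1,0,0,0,0,0,0,-1,0,0,0,0,0,0,-1,0,0,0,0,0,0,-1,0,0,0,0,0,0,-1,0,0,0,0,0,0,-1,0,0,0,0,0,0,-1,0,0,0,0,0,0,-1,0,0,0,0,0,0])

```text
time: 7.3
eef_pos: [0.5359, 0.0621, 0.0977]
ee_rot: [[-0.778, 0.629, 0.002], [0.629, 0.778, 0.0], [-0.001, 0.001, -1.0]]
force: [-4.2, 1.5, 10.1]
finger_gap: 0.0113
gripper_force: 63.8
```

send_rows(steps=[-1,0,0,0,0,0,0,-1,0,0,0,0,0,0,-1,0,0,0,0,0,0,-1,0,0,0,0,0,0,-1,0,0,0,0,0,0,-1,0,0,0,0,0,0,-1,0,0,0,0,0,0,-1,0,0,0,0,0,0,-1,0,0,0,0,0,0,-1,0,0,0,0,0,0,-1,0,0,0,0,0,0,-1,0,0,0,0,0,0])

```text
time: 8.5
eef_pos: [0.5359, 0.0622, 0.0977]
ee_rot: [[-0.778, 0.629, 0.002], [0.629, 0.778, 0.0], [-0.001, 0.001, -1.0]]
force: [-3.0, 1.4, 9.5]
finger_gap: 0.0108
gripper_force: 63.8
```

send_rows(steps=[-1,0,0,0,0,0,0,-1,0,0,0,0,0,0,-1,0,0,0,0,0,0,-1,0,0,0,0,0,0,-1,0,0,0,0,0,0,-1,0,0,0,0,0,0,-1,0,0,0,0,0,0,-1,0,0,0,0,0,0,-1,0,0,0,0,0,0,-1,0,0,0,0,0,0,-1,0,0,0,0,0,0,-1,0,0,0,0,0,0])

```text
time: 9.7
eef_pos: [0.5359, 0.0622, 0.0977]
ee_rot: [[-0.778, 0.629, 0.002], [0.629, 0.778, 0.0], [-0.001, 0.001, -1.0]]
force: [-2.9, 2.0, 9.2]
finger_gap: 0.0109
gripper_force: 63.8
```

```bash
python3 chk.py red wrist
```

```text
tcp [0.5359 0.0622 0.0977] yaw 51.0 gap 0.010909284360133763 t 9.7 F [-2.9  2.   9.2] q6 -0.92
wrist 6274 z [0.0749 0.0906 0.0923] circ ((534.9334716796875, 62.882545471191406), 30.63868522644043)
```

send_rows(steps=[-1,0,0,0.02,0,0,0,-1,0,0,0.06,0,0,0,-1,0,0,0.1,0,0,0,-1,0,-0.02,0.14,0,0,0,-1,0,-0.04,0.18,0,0,0,-1,0,-0.045,0.18,0,0,0,-1,0,-0.045,0.18,0,0,0,-1,0,-0.045,0.18,0,0,0])

```text
time: 10.55
eef_pos: [0.5351, 0.0173, 0.2755]
ee_rot: [[-0.778, 0.629, -0.002], [0.629, 0.778, 0.0], [0.001, -0.001, -1.0]]
force: [-0.2, -0.0, -2.2]
finger_gap: 0.0111
gripper_force: 62.4
```

```bash
python3 chk.py red wrist w2
cat > top.py <<'E'
from loc import *
z=np.load('last.npz'); p,X=z['p'],z['X']
# top-down map, 1 px = 0.5 mm ; rows = x descending, cols = y descending
x0,y0=.62,.02; H,Wd=560,760
import sys
img=np.zeros((H,Wd,3),np.uint8); zb=np.full((H,Wd),-1.)
k=np.isfinite(X[...,0])&(X[...,2]<.07)
for P,c in zip(X[k],p[k]):
    r=int((x0-P[0])*2000); q=int((y0-P[1])*2000)
    if 1<=r<H-1 and 1<=q<Wd-1:
        s=np.s_[r-1:r+2,q-1:q+2]; w=zb[s]<P[2]; zb[s][w]=P[2]; img[s][w]=c
cv2.imwrite('pics/top.png',img[...,::-1]); np.save('zb.npy',zb)
cv2.imwrite('pics/topz.png',cv2.applyColorMap(np.clip(zb*4500,0,255).astype(np.uint8),cv2.COLORMAP_JET))
k=(X[...,2]>.15)&(X[...,2]<.19)&(X[...,1]<.0)&(X[...,0]>.52)
if k.any(): print('heatsink top',rect(X,k))
E
python3 top.py; cp pics/top.png pics/top2.png
```

```text
tcp [0.5351 0.0173 0.2755] yaw 51.0 gap 0.011096569535319668 t 10.55 F [-0.2 -0.  -2.2] q6 -1.0
wrist 6322 z [0.2524 0.2683 0.27  ] circ ((534.1281127929688, 18.076480865478516), 30.788097381591797)
heatsink top (array([ 548.7, -269.9]), array([234.9,  20.8]), 80.6, 262)
```

View pics/top2.png

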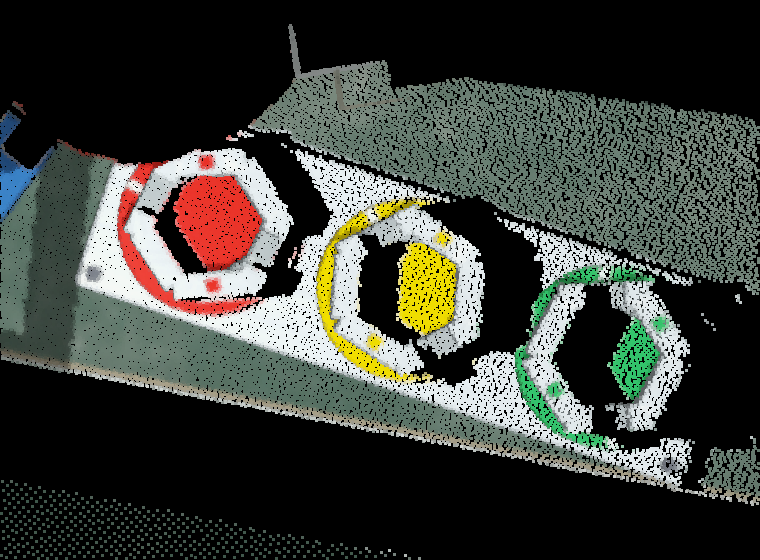

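Top-down map: red socket dots (notches) at (206,161)/(212,285), slots at (155,192)/(265,248); yellow and green sockets similarly resolved; the dots lie on the socket x axes.

```bash
cat > sock.py <<'E'
from loc import *
from scipy.optimize import least_squares
z=np.load('last.npz'); p,X=z['p'],z['X']; M=masks(p)
for c,(x,y) in dict(red=(.5085,-.0845),yellow=(.4765,-.184),green=(.4435,-.284)).items():
    k=M[c]&near(X,x,y,.045,.044,.054)
    n,l,st,ce=cv2.connectedComponentsWithStats(k.astype(np.uint8))
    o=sorted(range(1,n),key=lambda i:-st[i,4])[:2]
    if len(o)<2: print(c,n); continue
    a,b=[X[l==i].mean(0) for i in o]
    w=a-b; A=np.degrees(np.arctan2(w[1],w[0]))%180
    R=X[near(X,x,y,.05,.046,.053)]; # outer edge of ring
    ce=cv2.minEnclosingCircle((R[:,:2]*1000).astype(np.float32))
    print(c,st[o,4],'dotcentre',((a+b)/2).round(4),'len',np.linalg.norm(w).round(4),'notch',A.round(1),'entry',((A+60)%180).round(1),ce)
E
python3 sock.py
python3 - <<'E'
from loc import *
for n in ('w1.npz','last.npz','side0.npz','scene0.npz'):
    X=np.load(''+n)['X']; k=(X[...,2]>.06)&(X[...,2]<.185)&(X[...,1]<-.03)&(X[...,1]>-.35)&(X[...,0]>.52)&(X[...,0]<.72)
    print(n,k.sum(),np.percentile(X[k],[1,50,99],axis=0).round(3).tolist() if k.sum() else 0)
E
```

```text
red [22 21] dotcentre [ 0.5079 -0.085   0.0494] len 0.0618 notch 3.2 entry 63.2 ((506.6593017578125, -84.5368881225586), 41.64948654174805)
yellow [24 17] dotcentre [ 0.4748 -0.1845  0.0492] len 0.0615 notch 146.6 entry 26.6 ((474.8206787109375, -184.465576171875), 42.69252014160156)
green [16 14] dotcentre [ 0.4416 -0.2838  0.0495] len 0.0619 notch 122.3 entry 2.3 ((441.3794250488281, -284.31787109375), 42.98542022705078)
w1.npz 5690 [[0.567, -0.337, 0.062], [0.595, -0.142, 0.126], [0.711, -0.123, 0.171]]
last.npz 653 [[0.566, -0.216, 0.06], [0.587, -0.148, 0.078], [0.6, -0.127, 0.138]]
side0.npz 2569 [[0.566, -0.342, 0.061], [0.597, -0.201, 0.124], [0.719, -0.131, 0.171]]
scene0.npz 3734 [[0.566, -0.341, 0.061], [0.595, -0.201, 0.114], [0.719, -0.132, 0.17]]
```

send_rows(steps=[-1,-0.028,-0.1025,-0.05,0,0,-0.15,-1,-0.028,-0.1025,-0.05,0,0,-0.3,-1,-0.028,-0.1025,-0.08,0,0,-0.45,-1,-0.028,-0.1025,-0.08,0,0,-0.6,-1,-0.028,-0.1025,-0.08,0,0,-0.75,-1,-0.028,-0.1025,-0.08,0,0,-0.9,-1,-0.028,-0.1025,-0.1,0,0,-1.05,-1,-0.028,-0.1025,-0.116,0,0,-1.2,-1,-0.028,-0.1025,-0.116,0,0,-1.358,-1,-0.028,-0.1025,-0.116,0,0,-1.358,-1,-0.028,-0.1025,-0.116,0,0,-1.358,-1,-0.028,-0.1025,-0.116,0,0,-1.358])

```text
time: 11.8
eef_pos: [0.5074, -0.0852, 0.1608]
ee_rot: [[0.447, 0.895, -0.0], [0.895, -0.447, 0.0], [0.0, -0.0, -1.0]]
force: [0.6, 0.3, -1.9]
finger_gap: 0.0108
gripper_force: 62.3
```

```bash
python3 chk.py red wrist w3; python3 sock.py
```

```text
tcp [ 0.5074 -0.0852  0.1608] yaw -26.5 gap 0.0107587775065162 t 11.8 F [ 0.6  0.3 -1.9] q6 0.15
wrist 6282 z [0.1377 0.1536 0.1553] circ ((507.4013366699219, -83.48241424560547), 30.501846313476562)
red 2
yellow 2
green 1
```

View pics/w3wrist.png

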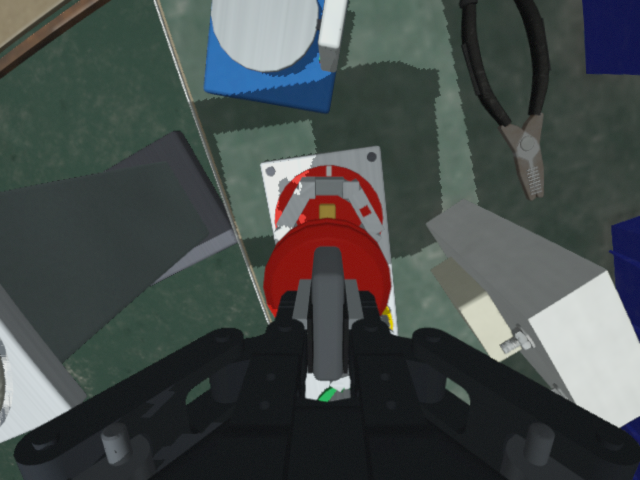

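Lug (327,212) is in line with the slot and tick (327,180). Descend.

send_rows(steps=[-1,0,0,-0.03,0,0,0,-1,0,0,-0.045,0,0,0,-1,0,0,-0.05,0,0,0,-1,0,0,-0.055,0,0,0,-1,0,0,-0.06,0,0,0,-1,0,0,-0.065,0,0,0,-1,0,0,-0.07,0,0,0,-1,0,0,-0.074,0,0,0,-1,0,0,-0.076,0,0,0,-1,0,0,-0.077,0,0,0,-1,0,0,-0.077,0,0,0])

```text
time: 12.95
eef_pos: [0.5076, -0.0855, 0.0843]
ee_rot: [[0.45, 0.893, 0.0], [0.893, -0.45, -0.0], [0.0, 0.0, -1.0]]
force: [-1.1, 1.4, 3.8]
finger_gap: 0.011
gripper_force: 63.1
```

send_rows(steps=[-1,0,0,0,0,0,-0.1,-1,0,0,0,0,0,-0.2,-1,0,0,0,0,0,-0.3,-1,0,0,0,0,0,-0.4,-1,0,0,0,0,0,-0.5,-1,0,0,0,0,0,-0.6,-1,0,0,0,0,0,-0.7,-1,0,0,0,0,0,-0.8,-1,0,0,0,0,0,-0.9,-1,0,0,0,0,0,-1.0,-1,0,0,0,0,0,-1.05,-1,0,0,0,0,0,-1.05])

```text
time: 14.15
eef_pos: [0.5074, -0.0855, 0.0838]
ee_rot: [[0.999, 0.053, 0.0], [0.053, -0.999, 0.0], [0.0, -0.0, -1.0]]
force: [-0.3, -0.4, -2.0]
finger_gap: 0.0112
gripper_force: 62.3
```

```bash
python3 chk.py red wrist
```

```text
tcp [ 0.5074 -0.0855  0.0838] yaw -87.0 gap 0.011168384109181678 t 14.15 F [-0.3 -0.4 -2. ] q6 1.2
wrist 6401 z [0.0502 0.0766 0.0784] circ ((511.27850341796875, -84.47468566894531), 31.31462287902832)
```

send_rows(steps=[-1,0,0,-0.002,0,0,0,-1,0,0,-0.004,0,0,0,-1,0,0,-0.006,0,0,0,-1,0,0,-0.007,0,0,0,-1,0,0,-0.007,0,0,0,-1,0,0,-0.007,0,0,0])

```text
time: 14.8
eef_pos: [0.5077, -0.0856, 0.0781]
ee_rot: [[0.999, 0.054, 0.001], [0.054, -0.999, -0.0], [0.001, 0.0, -1.0]]
force: [-8.4, 1.7, 22.3]
finger_gap: 0.0107
gripper_force: 66.0
```

```bash
python3 chk.py red wrist,side
```

```text
tcp [ 0.5077 -0.0856  0.0781] yaw -86.9 gap 0.01073240293899098 t 14.8 F [-8.4  1.7 22.3] q6 1.2
wrist 6324 z [0.0528 0.0709 0.0727] circ ((511.14410400390625, -84.2994613647461), 31.3226318359375)
side 303 z [0.0396 0.0688 0.0741] circ ((507.4438171386719, -94.86129760742188), 37.97682189941406)
```

send_rows(steps=[-1,0,0,0.001,0,0,0,-0.3,0,0,0.001,0,0,0,-0.3,0,0,0.001,0,0,0,-0.3,0,0,0.001,0,0,0,-0.3,0,0,0.001,0,0,0,-0.3,0,0,0.03,0,0,0,-0.3,0,0,0.08,0,0,0,0,0,0,0.13,0,0,0,0,0,0,0.18,0,0,0,0,0,0,0.25,0,0,0,0,0,0,0.25,0,0,0,0,0,0,0.25,0,0,0])

```text
time: 16.1
eef_pos: [0.5081, -0.0857, 0.33]
ee_rot: [[0.999, 0.054, 0.005], [0.054, -0.999, -0.001], [0.005, 0.002, -1.0]]
force: [-0.5, -0.6, -1.3]
finger_gap: 0.0426
gripper_force: 0.0
```

```bash
python3 chk.py red wrist w4
python3 - <<'E'
from loc import *
z=np.load('last.npz'); p,X=z['p'],z['X']
k=near(X,.508,-.085,.045,.098,.125); print(rect(X,k),np.median(X[k][:,2]))
for n in ('side','scene'):
    p,d,m,W=cam(n);X=cloud(d,m,W); k=masks(p)['green']&near(X,.566,.285,.15,.02,.06); print(n,k.sum(),np.percentile(X[k],[2,98],axis=0).round(3).tolist() if k.any() else 0)
E
```

```text
tcp [ 0.5081 -0.0857  0.33  ] yaw -86.9 gap 0.042572256600366856 t 16.1 F [-0.5 -0.6 -1.3] q6 1.2
(array([507.9, -84.7]), array([44.8, 11.8]), 3.3, 298) 0.10649375480187817
side 197 [[0.526, 0.296, 0.029], [0.581, 0.34, 0.052]]
scene 213 [[0.527, 0.296, 0.024], [0.564, 0.343, 0.051]]
```

View pics/w4wrist.png

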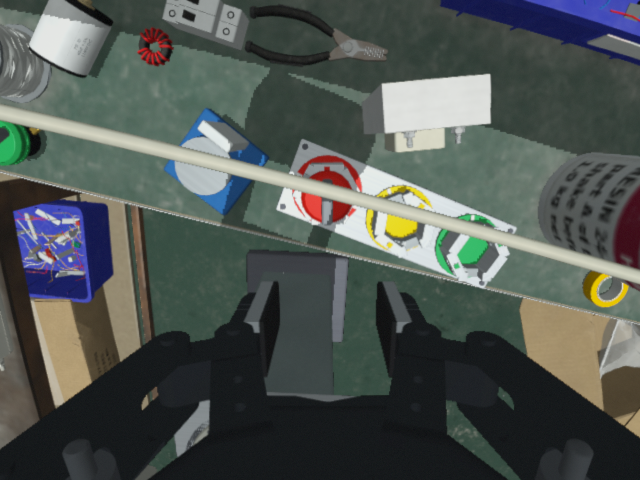

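The red lamp hangs locked at (327,190) in the red socket; the green lamp (12,143) has been knocked to about y = 0.33. A pale cable crosses the view; check its height.

```bash
python3 sock.py
python3 - <<'E'
from loc import *
z=np.load('last.npz'); X=z['X']
for u,v in ((100,132),(250,176),(430,219),(560,252)):
    P=X[v-6:v+7,u].reshape(-1,3); print(u,P[np.nanargmax(P[:,2])].round(3))
E
```

```text
red 2
yellow [17 16] dotcentre [ 0.4748 -0.1844  0.0495] len 0.0622 notch 146.4 entry 26.4 ((474.727294921875, -184.7269744873047), 42.232940673828125)
green [11  2] dotcentre [ 0.4404 -0.2839  0.0493] len 0.0609 notch 120.4 entry 0.4 ((441.6138610839844, -283.7220458984375), 42.07559585571289)
100 [0.574 0.008 0.333]
250 [ 0.561 -0.05   0.326]
430 [ 0.546 -0.128  0.324]
560 [ 0.534 -0.188  0.329]
```

Run:
```python
from h import *
a=cam('scene'); b=cam('side'); np.savez('s1.npz',p=a[0],X=cloud(*a[1:])); np.savez('d1.npz',p=b[0],X=cloud(*b[1:]))
save('both1',cv2.resize(np.hstack([a[0],b[0]]),(800,300),interpolation=cv2.INTER_AREA))
```

```text
(no output)
```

View pics/both1.png

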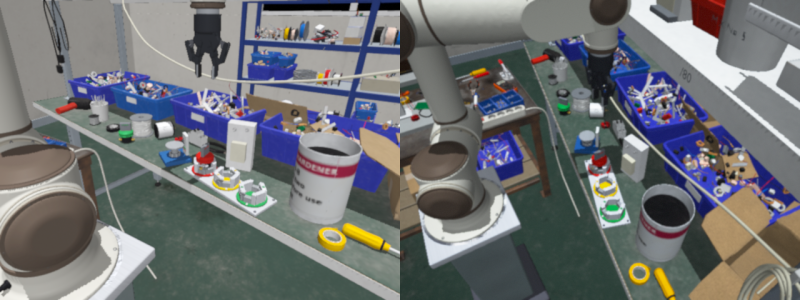

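Run:
```python
from loc import *
z=np.load('scene0.npz'); X=z['X']
for u,v in ((225,60),(260,87),(300,107),(340,122),(380,131),(420,130),(500,127),(560,121),(620,113)):
    P=X[max(0,v-9):v+10,u].reshape(-1,3); d=np.linalg.norm(P-[-.225,-.504,.504],axis=1); i=np.nanargmin(d); print(u,v,P[i].round(3))
```

```text
225 60 [0.634 0.275 0.414]
260 87 [0.603 0.15  0.364]
300 107 [0.576 0.025 0.333]
340 122 [ 0.551 -0.084  0.319]
380 131 [ 0.531 -0.177  0.321]
420 130 [ 0.517 -0.257  0.333]
500 127 [ 0.493 -0.387  0.357]
560 121 [ 0.479 -0.464  0.375]
620 113 [ 0.469 -0.529  0.394]
```

The cable runs at z ≈ 0.32–0.41 near x 0.5–0.63; the moves so far met no contact. On to the green lamp.

send_rows(steps=[0,0,0.04,-0.03,0,0,0.14,0,0,0.08,-0.03,0,0,0.28,0,0,0.12,-0.03,0,0,0.42,0,0,0.16,-0.03,0,0,0.56,0,0,0.2,-0.03,0,0,0.7,0,0,0.24,-0.03,0,0,0.84,0,0.01,0.28,-0.03,0,0,0.98,0,0.02,0.32,-0.03,0,0,1.12,0,0.03,0.36,-0.03,0,0,1.26,0,0.03,0.4,-0.03,0,0,1.4,0,0.03,0.416,-0.03,0,0,1.54,0,0.03,0.416,-0.03,0,0,1.68])

```text
time: 17.55
eef_pos: [0.5368, 0.3328, 0.2949]
ee_rot: [[-0.171, 0.985, -0.003], [0.985, 0.171, -0.001], [-0.0, -0.003, -1.0]]
force: [0.2, -0.7, 1.1]
finger_gap: 0.0426
gripper_force: 0.0
```

send_rows(steps=[0,0,0,0,0,0,0.14,0,0,0,0,0,0,0.28,0,0,0,0,0,0,0.41,0,0,0,0,0,0,0.41,0,0,0,0,0,0,0.41])

```text
time: 18.05
eef_pos: [0.5373, 0.3305, 0.2961]
ee_rot: [[-0.539, 0.842, -0.001], [0.842, 0.539, -0.0], [0.0, -0.001, -1.0]]
force: [0.0, -0.3, -0.2]
finger_gap: 0.0424
gripper_force: 0.0
```

```bash
python3 chk.py green wrist w5
python3 - <<'E'
from loc import *
z=np.load('last.npz'); p,X=z['p'],z['X']
k=near(X,.556,.32,.07,.078,.095)&(np.ptp(p.astype(int),axis=2)<40); print(rect(X,k),np.median(X[k][:,2]))
k=masks(p)['green']&near(X,.556,.32,.08,.042,.058); print('lens',cv2.minEnclosingCircle((X[k][:,:2]*1000).astype(np.float32)),np.median(X[k][:,2]))
E
```

```text
tcp [0.5373 0.3305 0.2961] yaw 32.6 gap 0.042427988498512294 t 18.05 F [ 0.  -0.3 -0.2] q6 -0.14
(array([584.8, 322.9]), array([81.9, 62.7]), 6.2, 1187) 0.08071349038396008
lens ((556.7726440429688, 330.2304382324219), 30.110309600830078) 0.04940006894187324
```

View pics/w5wrist.png

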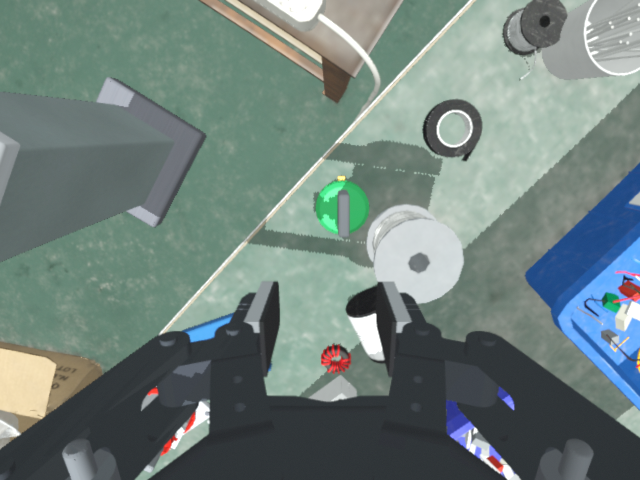

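Green lamp at (341,207) with its fin along the image's vertical, spool touching-close at (415,250).

Run:
```python
from loc import *
z=np.load('last.npz'); p,X=z['p'],z['X']
k=near(X,.557,.330,.027,.080,.095); print(rect(X,k),np.median(X[k][:,2]))
k=near(X,.60,.31,.08,.072,.079)|near(X,.60,.31,.08,.079,.084)&~near(X,.557,.330,.03,0,1); print('spool',cv2.minEnclosingCircle((X[k][:,:2]*1000).astype(np.float32)))
```

```text
(array([557.3, 329.8]), array([11.6, 45.5]), 123.3, 510) 0.08434874438069281
spool ((609.7488403320312, 319.330078125), 73.33709716796875)
```

send_rows(steps=[-0.3,0.02,-0.0005,-0.05,0,0,0.012,-0.3,0.02,-0.0005,-0.1,0,0,0.012,-0.3,0.02,-0.0005,-0.15,0,0,0.012,-0.3,0.02,-0.0005,-0.17,0,0,0.012,-0.3,0.02,-0.0005,-0.2,0,0,0.012,-0.3,0.02,-0.0005,-0.23,0,0,0.012,-0.3,0.02,-0.0005,-0.241,0,0,0.012,-0.3,0.02,-0.0005,-0.241,0,0,0.012,-1,0.02,-0.0005,-0.241,0,0,0.012,-1,0.02,-0.0005,-0.241,0,0,0.012,-1,0.02,-0.0005,-0.241,0,0,0.012,-1,0.02,-0.0005,-0.241,0,0,0.012])

```text
time: 19.3
eef_pos: [0.558, 0.3303, 0.0572]
ee_rot: [[-0.552, 0.834, 0.002], [0.834, 0.552, 0.001], [-0.0, 0.002, -1.0]]
force: [-1.3, -1.2, 7.2]
finger_gap: 0.0109
gripper_force: 62.0
```

send_rows(steps=[-1,0,0,0,0,0,0,-1,0,0,0,0,0,0])

```text
time: 19.5
eef_pos: [0.558, 0.3303, 0.0573]
ee_rot: [[-0.552, 0.834, 0.002], [0.834, 0.552, 0.001], [-0.0, 0.002, -1.0]]
force: [-1.1, -1.0, 7.7]
finger_gap: 0.0109
gripper_force: 62.0
```

```bash
python3 chk.py green wrist
```

```text
tcp [0.558  0.3303 0.0573] yaw 33.5 gap 0.010872932831376882 t 19.5 F [-1.1 -1.   7.7] q6 -0.17
wrist 6103 z [0.0332 0.049  0.0508] circ ((557.1478881835938, 331.2417297363281), 30.406049728393555)
```

send_rows(steps=[-1,0,0,0.04,0,0,0,-1,0,0,0.08,0,0,0,-1,0,0,0.12,0,0,0,-1,-0.004,-0.045,0.12,0,0,0,-1,-0.008,-0.09,0.12,0,0,0,-1,-0.012,-0.135,0.12,0,0,0,-1,-0.016,-0.18,0.12,0,0,0,-1,-0.02,-0.225,0.12,0,0,0,-1,-0.0216,-0.255,0.12,0,0,0,-1,-0.0216,-0.268,0.12,0,0,0,-1,-0.0216,-0.268,0.12,0,0,0,-1,-0.0216,-0.268,0.12,0,0,0])

```text
time: 20.75
eef_pos: [0.5359, 0.0626, 0.176]
ee_rot: [[-0.552, 0.834, 0.0], [0.834, 0.552, 0.0], [0.0, 0.0, -1.0]]
force: [-0.1, -0.4, -2.2]
finger_gap: 0.0107
gripper_force: 60.7
```

```bash
python3 chk.py green wrist
```

```text
tcp [0.5359 0.0626 0.176 ] yaw 33.5 gap 0.010736672578930814 t 20.75 F [-0.1 -0.4 -2.2] q6 -0.61
wrist 6078 z [0.1521 0.1678 0.1695] circ ((535.3760986328125, 63.26460266113281), 30.388748168945312)
```

send_rows(steps=[-1,0,0,-0.03,0,0,0,-1,0,0,-0.05,0,0,0,-1,0,0,-0.055,0,0,0,-1,0,0,-0.058,0,0,0,-1,0,0,-0.061,0,0,0,-1,0,0,-0.064,0,0,0,-1,0,0,-0.067,0,0,0,-1,0,0,-0.07,0,0,0,-1,0,0,-0.072,0,0,0,-1,0,0,-0.072,0,0,0,-1,0,0,-0.072,0,0,0])

```text
time: 21.9
eef_pos: [0.5362, 0.0623, 0.1045]
ee_rot: [[-0.552, 0.834, 0.001], [0.834, 0.552, 0.0], [-0.0, 0.001, -1.0]]
force: [-1.9, 3.4, 6.3]
finger_gap: 0.0108
gripper_force: 61.9
```

```bash
python3 chk.py green wrist
```

```text
tcp [0.5362 0.0623 0.1045] yaw 33.5 gap 0.01082383209945504 t 21.9 F [-1.9  3.4  6.3] q6 -0.61
wrist 6070 z [0.0808 0.0963 0.098 ] circ ((535.6672973632812, 62.75185775756836), 30.51198387145996)
```

Lower 5.8 mm more and hold.

send_rows(steps=[-1,0,0,-0.002,0,0,0,-1,0,0,-0.004,0,0,0,-1,0,0,-0.006,0,0,0,-1,0,0,-0.006,0,0,0,-1,0,0,-0.006,0,0,0,-1,0,0,-0.006,0,0,0])

```text
time: 22.55
eef_pos: [0.5363, 0.0623, 0.0988]
ee_rot: [[-0.552, 0.834, 0.002], [0.834, 0.552, 0.0], [-0.001, 0.002, -1.0]]
force: [-2.3, 3.5, 10.1]
finger_gap: 0.0112
gripper_force: 62.3
```

```bash
python3 chk.py green wrist
```

```text
tcp [0.5363 0.0623 0.0988] yaw 33.5 gap 0.011198265763880813 t 22.55 F [-2.3  3.5 10.1] q6 -0.61
wrist 6063 z [0.0749 0.0906 0.0923] circ ((535.7303466796875, 62.85602569580078), 30.472736358642578)
```

send_rows(steps=[-1,0,0,0,0,0,0,-1,0,0,0,0,0,0,-1,0,0,0,0,0,0,-1,0,0,0,0,0,0,-1,0,0,0,0,0,0,-1,0,0,0,0,0,0,-1,0,0,0,0,0,0,-1,0,0,0,0,0,0,-1,0,0,0,0,0,0,-1,0,0,0,0,0,0,-1,0,0,0,0,0,0,-1,0,0,0,0,0,0])

```text
time: 23.8
eef_pos: [0.5363, 0.0623, 0.0988]
ee_rot: [[-0.552, 0.834, 0.002], [0.834, 0.552, 0.0], [-0.0, 0.002, -1.0]]
force: [-2.0, 4.3, 10.5]
finger_gap: 0.0113
gripper_force: 62.3
```

send_rows(steps=[-1,0,0,0,0,0,0,-1,0,0,0,0,0,0,-1,0,0,0,0,0,0,-1,0,0,0,0,0,0,-1,0,0,0,0,0,0,-1,0,0,0,0,0,0,-1,0,0,0,0,0,0,-1,0,0,0,0,0,0,-1,0,0,0,0,0,0,-1,0,0,0,0,0,0,-1,0,0,0,0,0,0,-1,0,0,0,0,0,0])

```text
time: 25.0
eef_pos: [0.5363, 0.0623, 0.0988]
ee_rot: [[-0.552, 0.834, 0.002], [0.834, 0.552, 0.0], [-0.001, 0.002, -1.0]]
force: [-2.0, 3.1, 9.8]
finger_gap: 0.0108
gripper_force: 62.3
```

send_rows(steps=[-1,0,0,0,0,0,0,-1,0,0,0,0,0,0,-1,0,0,0,0,0,0,-1,0,0,0,0,0,0,-1,0,0,0,0,0,0,-1,0,0,0,0,0,0,-1,0,0,0,0,0,0,-1,0,0,0,0,0,0,-1,0,0,0,0,0,0,-1,0,0,0,0,0,0,-1,0,0,0,0,0,0,-1,0,0,0,0,0,0])

```text
time: 26.2
eef_pos: [0.5363, 0.0623, 0.0988]
ee_rot: [[-0.552, 0.834, 0.002], [0.834, 0.552, 0.0], [-0.001, 0.002, -1.0]]
force: [-2.8, 4.5, 9.2]
finger_gap: 0.011
gripper_force: 62.3
```

```bash
python3 chk.py green wrist
```

```text
tcp [0.5363 0.0623 0.0988] yaw 33.5 gap 0.011025575943445652 t 26.2 F [-2.8  4.5  9.2] q6 -0.61
wrist 6073 z [0.0751 0.0906 0.0923] circ ((535.8095092773438, 62.7779541015625), 30.61467742919922)
```

send_rows(steps=[-1,0,0,0.03,0,0,0,-1,0,0,0.08,0,0,0,-1,0,0,0.13,0,0,0,-1,0,0,0.17,0,0,0,-1,-0.015,-0.04,0.18,0,0,0.14,-1,-0.03,-0.08,0.18,0,0,0.28,-1,-0.045,-0.12,0.18,0,0,0.42,-1,-0.06,-0.16,0.18,0,0,0.56,-1,-0.08,-0.2,0.18,0,0,0.7,-1,-0.08,-0.21,0.18,0,0,0.84,-1,-0.08,-0.21,0.18,0,0,1.01,-1,-0.08,-0.21,0.18,0,0,1.01])

```text
time: 27.45
eef_pos: [0.4555, -0.1489, 0.2778]
ee_rot: [[-1.0, -0.028, 0.0], [-0.028, 1.0, -0.0], [-0.0, -0.0, -1.0]]
force: [0.1, 0.4, -2.3]
finger_gap: 0.0109
gripper_force: 60.7
```

send_rows(steps=[-1,0,0,0,0,0,0,-1,0,0,0,0,0,0])

```text
time: 27.65
eef_pos: [0.4558, -0.148, 0.2778]
ee_rot: [[-1.0, -0.022, 0.0], [-0.022, 1.0, -0.0], [-0.0, -0.0, -1.0]]
force: [0.2, 0.6, -2.1]
finger_gap: 0.0109
gripper_force: 60.7
```

```bash
python3 chk.py green wrist w6; python3 sock.py
python3 - <<'E'
from loc import *
for n in ('last','scene0','side0'):
    X=np.load(n+'.npz')['X']; k=(X[...,2]>.19)&(X[...,2]<.215)&(X[...,1]<-.3)&(X[...,1]>-.65)&(X[...,0]>.4)&(X[...,0]<.75)
    if k.sum()>20: print(n,k.sum(),cv2.minEnclosingCircle((X[k][:,:2]*1000).astype(np.float32)))
E
```

```text
tcp [ 0.4558 -0.148   0.2778] yaw 91.3 gap 0.010899866075984187 t 27.65 F [ 0.2  0.6 -2.1] q6 -2.07
wrist 6049 z [0.2541 0.2696 0.2714] circ ((455.3743896484375, -147.96044921875), 30.414323806762695)
red [18  1] dotcentre [ 0.4789 -0.0931  0.0518] len 0.0134 notch 110.0 entry 170.0 ((507.3700256347656, -84.60875701904297), 41.66012191772461)
yellow [26 16] dotcentre [ 0.4745 -0.1851  0.0496] len 0.0619 notch 145.6 entry 25.6 ((473.8374938964844, -185.06578063964844), 41.30377960205078)
green [23 21] dotcentre [ 0.4416 -0.2841  0.0492] len 0.0619 notch 122.2 entry 2.2 ((441.181396484375, -283.8445739746094), 42.813758850097656)
last 1492 ((518.7689208984375, -397.56683349609375), 49.9477653503418)
scene0 1577 ((507.0264587402344, -452.0755615234375), 76.37666320800781)
side0 1015 ((508.5528869628906, -453.30535888671875), 74.4412841796875)
```

View pics/w6wrist.png

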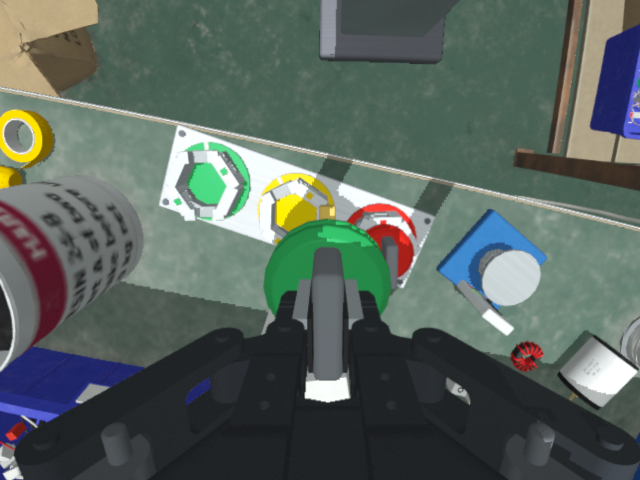

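Green socket seen clearly at (213,180), empty; tin is 106 mm clear. Go above it.

send_rows(steps=[-1,-0.0142,-0.045,0,0,0,0.016,-1,-0.0142,-0.09,0,0,0,0.016,-1,-0.0142,-0.13,-0.03,0,0,0.016,-1,-0.0142,-0.1359,-0.07,0,0,0.016,-1,-0.0142,-0.1359,-0.112,0,0,0.016,-1,-0.0142,-0.1359,-0.112,0,0,0.016,-1,-0.0142,-0.1359,-0.112,0,0,0.016,-1,-0.0142,-0.1359,-0.112,0,0,0.016])

```text
time: 28.5
eef_pos: [0.4425, -0.2842, 0.1684]
ee_rot: [[-0.999, -0.04, 0.002], [-0.04, 0.999, -0.002], [-0.002, -0.002, -1.0]]
force: [-0.3, -0.7, -1.7]
finger_gap: 0.0108
gripper_force: 60.6
```

```bash
python3 chk.py green wrist w7; python3 -c "
import cv2;p=cv2.imread('pics/w7wrist.png');cv2.imwrite('pics/w7c.png',p[120:330,200:460])"
```

```text
tcp [ 0.4425 -0.2842  0.1684] yaw 92.3 gap 0.010772907043518647 t 28.5 F [-0.3 -0.7 -1.7] q6 -2.33
wrist 6095 z [0.1443 0.1601 0.1619] circ ((442.082275390625, -284.1578674316406), 30.63669204711914)
```

View pics/w7c.png

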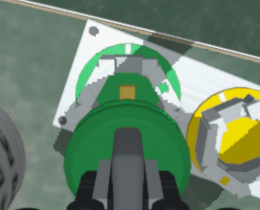

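Lug at crop (127,93) lines up with the slot at (127,65). Descend.

send_rows(steps=[-1,0,0,-0.03,0,0,0,-1,0,0,-0.045,0,0,0,-1,0,0,-0.052,0,0,0,-1,0,0,-0.057,0,0,0,-1,0,0,-0.062,0,0,0,-1,0,0,-0.067,0,0,0,-1,0,0,-0.072,0,0,0,-1,0,0,-0.077,0,0,0,-1,0,0,-0.079,0,0,0,-1,0,0,-0.081,0,0,0,-1,0,0,-0.081,0,0,0])

```text
time: 29.65
eef_pos: [0.4417, -0.284, 0.0852]
ee_rot: [[-0.999, -0.04, 0.0], [-0.04, 0.999, -0.001], [-0.0, -0.001, -1.0]]
force: [-2.0, 0.5, 3.0]
finger_gap: 0.0116
gripper_force: 61.4
```

send_rows(steps=[-1,0,0,0,0,0,-0.1,-1,0,0,0,0,0,-0.2,-1,0,0,0,0,0,-0.3,-1,0,0,0,0,0,-0.4,-1,0,0,0,0,0,-0.5,-1,0,0,0,0,0,-0.6,-1,0,0,0,0,0,-0.7,-1,0,0,0,0,0,-0.8,-1,0,0,0,0,0,-0.9,-1,0,0,0,0,0,-1.0,-1,0,0,0,0,0,-1.05,-1,0,0,0,0,0,-1.05])

```text
time: 30.85
eef_pos: [0.4416, -0.2839, 0.0848]
ee_rot: [[-0.531, 0.847, 0.0], [0.847, 0.531, -0.0], [-0.0, -0.0, -1.0]]
force: [1.0, -0.1, -1.9]
finger_gap: 0.011
gripper_force: 60.7
```

```bash
python3 chk.py green wrist
```

```text
tcp [ 0.4416 -0.2839  0.0848] yaw 32.1 gap 0.011044478781268725 t 30.85 F [ 1.  -0.1 -1.9] q6 -1.28
wrist 6184 z [0.0508 0.0766 0.0783] circ ((440.32330322265625, -281.34747314453125), 31.444799423217773)
```

send_rows(steps=[-1,0,0,-0.002,0,0,0,-1,0,0,-0.004,0,0,0,-1,0,0,-0.006,0,0,0,-1,0,0,-0.0065,0,0,0,-1,0,0,-0.0065,0,0,0,-1,0,0,-0.0065,0,0,0])

```text
time: 31.5
eef_pos: [0.4417, -0.2839, 0.0791]
ee_rot: [[-0.533, 0.846, 0.0], [0.846, 0.533, -0.0], [-0.001, 0.0, -1.0]]
force: [-4.2, 4.4, 14.7]
finger_gap: 0.0107
gripper_force: 63.3
```

```bash
python3 chk.py green wrist
```

```text
tcp [ 0.4417 -0.2839  0.0791] yaw 32.2 gap 0.010688914551550367 t 31.5 F [-4.2  4.4 14.7] q6 -1.28
wrist 6164 z [0.0544 0.071  0.0727] circ ((440.1568298339844, -281.85028076171875), 31.375690460205078)
```

Lens top at the same height as the red one when home. Release and lift.

send_rows(steps=[-1,0,0,0.001,0,0,0,-0.3,0,0,0.001,0,0,0,-0.3,0,0,0.001,0,0,0,-0.3,0,0,0.001,0,0,0,-0.3,0,0,0.001,0,0,0,-0.3,0,0,0.03,0,0,0,-0.3,0,0,0.08,0,0,0,0,0,0,0.13,0,0,0,0,-0.02,0.03,0.18,0,0,0,0,-0.04,0.08,0.23,0,0,0,0,-0.04,0.08,0.23,0,0,0,0,-0.04,0.08,0.23,0,0,0])

```text
time: 32.75
eef_pos: [0.4014, -0.2023, 0.3124]
ee_rot: [[-0.533, 0.846, 0.005], [0.846, 0.533, -0.004], [-0.006, 0.002, -1.0]]
force: [0.5, -0.5, -0.2]
finger_gap: 0.0427
gripper_force: 0.0
```

```bash
python3 chk.py green wrist w8
python3 - <<'E'
from loc import *
z=np.load('last.npz'); p,X=z['p'],z['X']
for x,y in ((.508,-.085),(.4416,-.284)):
    k=near(X,x,y,.045,.1,.125); print(rect(X,k),np.median(X[k][:,2]))
E
```

```text
tcp [ 0.4014 -0.2023  0.3124] yaw 32.2 gap 0.04267551896729322 t 32.75 F [ 0.5 -0.5 -0.2] q6 -1.2
(array([507.2, -85.4]), array([45.6, 12.7]), 3.4, 588) 0.1062910757542257
(array([ 441.2, -283.5]), array([11.1, 44.6]), 121.6, 423) 0.10618575994390139
```

View pics/w8wrist.png

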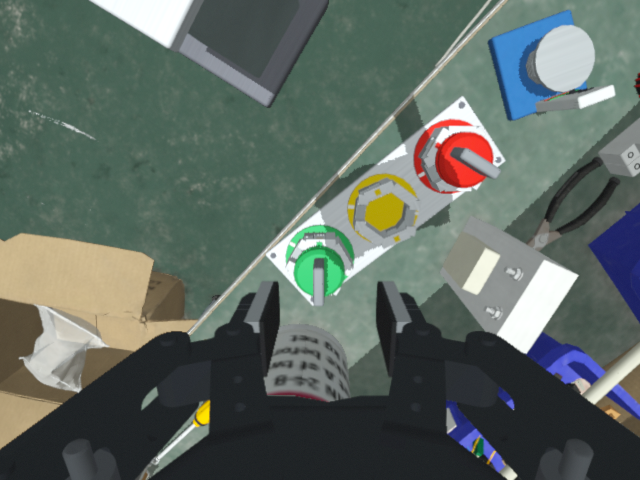

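Both lamps hang home: the red one at (465,160) and the green one at (319,272). Both fin tops are 106 mm up and both angles match the notches. The robot is clear of everything.

```bash
python3 -c "
from station import manip
print(manip.hand_in())"
```

```text
the job is handed in; nothing more can be done
None
```

The red and green lamps were each held in the green band on the tester for over three seconds and are now locked in their own sockets; no yellow lamp was present, and I handed the job in at 33 s without seeing the verdict.

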